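# Spring open the curing unit's lid and push it right back

## Task

A small light-curing unit stands on the worktop with its lid latched shut and a plaster cast inside. With the fingertips, press down the flat release tab on its front ledge (not the round timer button beside it) so that the lid springs up, then push the lid fully open, right back to its stop, so that it stays there by itself. Lift and carry nothing, leave the cast and the things standing around where they are, and finish clear of everything.

Things in the scene. Friction and masses are not known exactly. Their poses are not given: they have to be found in the camera images.
- curing_unit: White plastic light-curing unit, fixed to the worktop, 172 mm deep (its x) and 140 mm wide (its y). Origin on the worktop under the chamber and ledge: x runs from the low front ledge to the back hinge, y to the left, z up. The front ledge spans x -105 to -46 mm, top at z 18 mm; the open chamber spans x -46 to +66 mm, rim at z 54 mm, walls 6 mm thick. The amber-windowed lid covers the chamber from x -45 to +70 mm, its top at z 65 mm when shut.
- tab_pad (a point): Pressing point on the upper face of the release tab: a flat ribbed grey paddle 34 mm wide (y) and 40 mm deep (x) on the left part of the front ledge, 39 mm above the worktop; the point is 10 mm from the paddle's front edge. The point turns with the tab. Just behind the paddle an upright hook, 20 mm wide, stands 30 mm behind the pressing point up to z 66 mm and swings about 10 mm toward the front when the tab is pressed.
- tab (a joint): Release tab, rocker hinge about the unit's y, pivot 30 mm behind the pressing point and at z 34 mm, rad: 0 at rest, 0.30 pressed to its stop (the pressing point goes down 9 mm). Springs back when let go: 3 N at first, about 5 N at the stop. The lid is let go at about 0.2.
- lid (a joint): Lid hinge, rad: 0 shut, 1.9 against its stop, leaning back past upright. Latched at the start. When released a spring arm lifts it to about 0.85 and supports it there; above that it is loose and light (150 g) and falls back to 0.85 if let go before upright (1.57), and falls on gently to its stop if pushed past upright.
- lid_edge (a point): Middle of the lid's front edge (lid 10 mm thick, 138 mm wide, 115 mm from hinge line to front edge, edge rounded 3 mm). The point turns with the lid: its x axis points from the front edge to the hinge, its z axis out of the lid's outer face. A small steel keeper tongue projects 10 mm further, 30 mm to the left of it.
- lid_hinge (a point): Middle of the lid's hinge line, at the back of the unit, 56 mm above the worktop and at x +70 mm of the unit. Turns with the lid like lid_edge.
- timer (a joint): Round grey timer push button, 18 mm across, on the right part of the front ledge, 70 mm to the right of the tab; 0 up, 4 mm (0.004 m) fully pressed. To be left alone.
- cast: Tan plaster dental cast, 52 x 67 x 26 mm, loose on the chamber floor (16 mm above the worktop), under the lid. Origin at the centre of its underside. To stay where it is.
- jar: Powder jar with screw cap, 36 mm across, 43 mm high, loose; origin at the centre of its underside. Bystander.
- dropper: Small white dropper bottle, 26 mm across, 56 mm high, loose; origin at the centre of its underside. Bystander.
- mould: Light blue silicone mould, 56 x 69 x 18 mm, loose; origin at the centre of its underside. Bystander.

How it is judged:
On the way, in this order (a step that is already met when the one before it is completed fails the run):
1. the release tab is pressed while the lid is still down (value of joint tab above 0.15 rad and value of joint lid below 0.4 rad).
2. the lid has sprung up (value of joint lid above 0.65 rad), for 0.1 s.
At the end, for the whole second after the job is handed in: The lid stays by itself at its stop (within 0.12 rad, at rest), the tab has sprung back, the timer button is up, the cast is within 15 mm and the bystanders within 20 mm of where they stood (value of joint lid above 1.78 rad and velocity of joint lid below 0.1 rad/s and value of joint tab below 0.08 rad and value of joint timer below 0.002 m and distance of each of jar, dropper, mould from where it was at the start of the episode below 0.02 m and distance of cast from where it was at the start of the episode below 0.015 m); the robot touches nothing.
It fails at once if the timer button was pressed (value of joint timer above 0.002 m).
It fails at once if the cast was lifted or shifted more than 15 mm (distance of cast from where it was at the start of the episode above 0.015 m).
It fails at once if the jar was lifted or shifted more than 20 mm (distance of jar from where it was at the start of the episode above 0.02 m).
It fails at once if the dropper bottle was lifted or shifted more than 20 mm (distance of dropper from where it was at the start of the episode above 0.02 m).
It fails at once if the silicone mould was lifted or shifted more than 20 mm (distance of mould from where it was at the start of the episode above 0.02 m).
It also fails if it takes over 40 s, if anything falls off the work surface, if the arm or the gripper's body presses on something with over 40 N, if the wrist force passes 120 N, or if a joint passes its speed limit or range.

## Robot

A 6-joint arm with a two-finger parallel gripper is mounted at the origin on a cart in front of the work surface, level with it; the furniture and walls round the work are solid. World frame = base frame: x ahead of the robot, y to its left, z up, the work surface at z = 0. Lengths are in m, angles in rad, forces in N, time in s.
With the tool pointing down it reaches from about 0.275 to 1 m from the base axis. Payload 8.4 kg.
Tool frame: the origin (TCP) lies between the finger pads; the fingertips stand 25 mm ahead of it and the grasp point (between the pads) lies 6 mm ahead of it (ctrl.tips_ahead is the distance from the TCP to the fingertips, in m); z points along the fingers, y is the line along which they close (so a half turn about z gives the same grasp; the last joint's range is limited). The gripper opens to 85 mm and grips with 20 to 120 N. Pads are 22 mm wide; open, the fingers measure 114 mm over their backs; the gripper's body (76 mm by 85 mm) begins 54 mm behind the grasp point. The pads swing forward as they close: fully open they stand 13 mm farther back than shut.
Start: joints at [1.223, 0.353, 1.633, -0, 1.155, -0.002], TCP at [0.212, 0.588, 0.256] pointing down, gripper open.
Joint ranges: [-2.63, 2.63], [-0.92, 2.1], [0.06, 2.66], [-1.3, 4.44], [0, 2.69], [-3.02, 3.02]. Speed limits (rad/s): [2.22, 2.22, 2.79, 3.14, 3.14, 3.14].

## Interface

Orientations are given as a unit quaternion [w, x, y, z].
In Python, from station import ctrl, optics, job gives the robot as it stands.
- The arm moves only by the tool jog_arm, never from a script. Its argument "moves" is a list of rows, each an object of numbers: "jaw": the closure, from 0 (fully open) to 1 (shut); "dx", "dy", "dz": the shift along the tool's x, y, z in units of 30 mm (1.0 is 30 mm); "ax", "ay", "az": the turn, a rotation vector about the tool's x, y, z in units of 6 degrees (1.0 is 6 degrees). A call has 1 to 20 rows; each row is the pose to reach, as a shift and turn from the pose commanded when the call began, along the tool's axes at that moment; what a row does not reach only later rows make up. A row lasts 1/12 s, in which the tool goes at most 41.7 mm and 7.16 degrees, less where a joint would pass 70% of its speed; a pose out of reach is approached as far as the arm can. A call with a gripper value outside its range is refused whole. The fingers move at their own pace and stop on an object; "grip_force" is the grip in N (left out, the last holds). Time passes only in rows, so rows that repeat a pose let the fingers close. It gives the time, the measured TCP pose, the force, the opening and the grip force at its end, in the units of the state.
- ctrl.sense(): the state, without advancing time (a new reading comes with each control period).
- optics.get_image(name): name is "side" or "top" or "wrist"; returns (picture, depth): 420x560x3 uint8, red, green, blue; 420x560 float32, m along the optical axis (not along the pixel's ray), 0 where there is no reading.
- optics.get_calibration(name): a dict with "fov_y" (degrees; the focal length in pixels is half the picture's height over the tangent of half this angle, whatever the lens; pixels are square), "cx", "cy" (the principal point, pixels), "eye" and "attitude" of the camera in the world; the wrist camera has in their place "T_tool_cam" (4x4, takes a point from camera to tool coordinates, whose origin is the TCP and whose axes are the flange's). Camera axes: x right, y down, z forward; pixel columns grow to the right and rows downward; lengths in m; the calibration is good to about 2 mm. A picture is of the moment at which its call begins: read the wrist's pose just before it. get_calibration takes no time and is no camera call.
- job.close_job(): hands the job in; it is judged then, once.
The state is a dict: "time_s": time; "joint_positions": joint angles; "qd": joint speeds; "joint_torque": joint torques, N m; "ee_pos": TCP position; "tcp_rot": TCP orientation; "force": force on the tool from outside, world axes, zero at the start; "wrist_torque": the same for the moment, N m; "grip_width": finger opening in m; "gripper_force": force on a finger pad.
Only numpy, scipy, OpenCV 4.12 (cv2) and the standard library are available. Lean on these libraries where they do the work, as an engineer would, in place of code of your own. Each camera call takes 0.05 s, during which the arm holds its last target. There are 200 camera calls.

## Working session

There is one attempt and no reset: what is moved stays moved. The work goes in short steps, Python scripts to look and compute and a tool call to move; the robot and the scene stay as the last step left them, time stands still between calls to the robot, and variables do not carry over. Pictures are saved under pics/ and viewed, at most 10 in all, crops included, and the job is handed in when it is done.

Besides the shell and the picture viewer there is one more tool, called as name(argument=value, ...), one argument or row to a line, values as JSON. jog_arm: Moves the arm, as the interface text tells. Its arguments: {"type":"object","properties":{"moves":{"type":"array","items":{"type":"object","properties":{"jaw":{"type":"number"},"dx":{"type":"number"},"dy":{"type":"number"},"dz":{"type":"number"},"ax":{"type":"number"},"ay":{"type":"number"},"az":{"type":"number"}}}},"grip_force":{"type":"number"}},"required":["moves"]}

```bash
mkdir -p pics; cat > h.py <<'E'
import numpy as np,cv2
from scipy.spatial.transform import Rotation as R
from station import ctrl,optics,job
def rot(q): return R.from_quat([q[1],q[2],q[3],q[0]]).as_matrix()
def cam(n):
    c=optics.get_calibration(n)
    if n=='wrist':
        s=ctrl.sense();T=np.array(c['T_tool_cam']);A=rot(s['tcp_rot']);M=A@T[:3,:3];e=A@T[:3,3]+s['ee_pos']
    else:
        a=np.array(c['attitude']);M=rot(a) if a.size==4 else a.reshape(3,3);e=np.array(c['eye'])
    return e,M,210/np.tan(np.radians(c['fov_y'])/2),c['cx'],c['cy']
def pts(d,K):
    e,M,f,cx,cy=K;v,u=np.mgrid[:420,:560]
    return np.stack([(u-cx)/f*d,(v-cy)/f*d,d],-1)@M.T+e
E
python3 - <<'E'
from h import *
print(optics.get_calibration('top'),optics.get_calibration('side'))
ims=[]
for n in ['top','side','wrist']:
    K=cam(n);im,d=optics.get_image(n);np.savez(f'{n}.npz',im=im,d=d,P=pts(d,K))
    cv2.imwrite(f'pics/{n}0.png',im[...,::-1])
print(ctrl.sense())
E
```

```text
{'fov_y': 42.55780461825254, 'cx': 279.8641646905621, 'cy': 208.01635796716587, 'eye': array([ 0.30572109, -0.0162783 ,  1.295604  ]), 'attitude': array([-0.06377323,  0.71264002, -0.69546545,  0.06637011])} {'fov_y': 56.32037859703893, 'cx': 277.34053954035573, 'cy': 212.0204271949364, 'eye': array([ 0.41700831, -0.75194499,  0.43062354]), 'attitude': array([-0.53696501,  0.83933016, -0.06827251,  0.05032212])}
{'time_s': 0.15, 'joint_positions': array([ 1.22260147e+00,  3.53513421e-01,  1.63394057e+00,  1.22627860e-05,
        1.15520043e+00, -2.41390870e-03]), 'qd': array([-8.99011338e-05, -3.27716455e-03, -1.51169122e-03,  1.73118696e-03,
       -1.40875656e-03, -4.85509502e-04]), 'joint_torque': array([-5.93473778e-04, -6.05626202e+01, -3.42334521e+01, -2.41735179e-04,
        6.16865291e-03, -2.66532805e-05]), 'ee_pos': array([0.21172585, 0.5876989 , 0.25572864]), 'tcp_rot': array([-9.81125994e-05,  1.72032865e-01,  9.85091068e-01, -5.21769631e-04]), 'force': array([0.1283614 , 0.67503121, 1.36785026]), 'wrist_torque': array([ 0.04831926,  0.01807448, -0.02943387]), 'gripper_force': 0.0, 'grip_width': 0.08544123122764936}
```

View pics/top0.png

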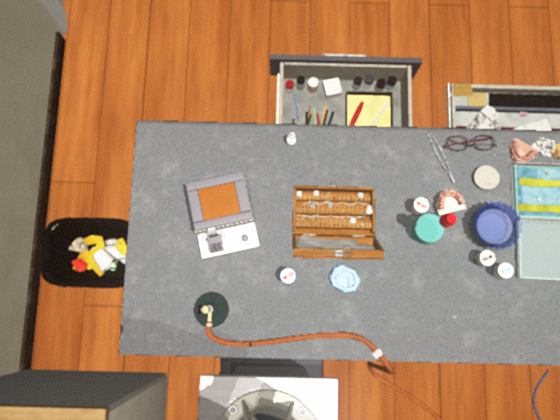

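View pics/side0.png

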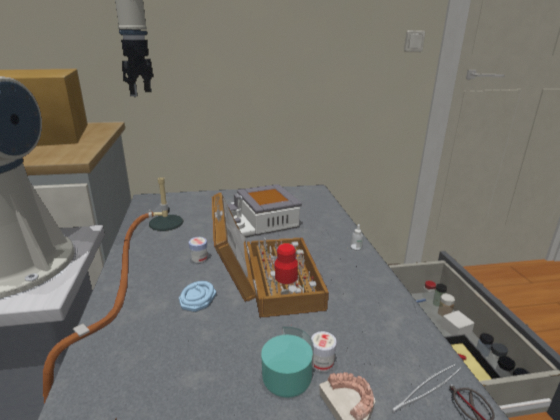

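The top view shows the unit at about (222,215), with its ledge toward the robot. The tab is at about (214,240) and the timer at about (245,238). The jar is at (288,275), the mould at (345,278) and the dropper at (291,138). A wooden instrument box at (337,222) and a burner at (208,308) stand nearby.

```bash
python3 - <<'E'
from h import *
t=np.load('top.npz');im,P=t['im'],t['P']
for u,v in [(160,200),(222,200),(214,240),(214,244),(245,239),(236,248),(288,275),(345,278),(291,138),(337,250),(337,190),(208,308),(215,232)]: print((u,v),P[v,u].round(3))
z=P[...,2];m=np.zeros(z.shape,bool);m[165:265,180:265]=1
for lo,hi,n in [(.05,.08,'lid'),(.008,.03,'ledge')]:
    k=(m&(z>lo)&(z<hi)).astype(np.uint8)
    if n=='ledge': k[:222]=0
    N,L,S,C=cv2.connectedComponentsWithStats(k);i=1+S[1:,4].argmax();q=P[L==i]
    r=cv2.minAreaRect(q[:,:2].astype(np.float32)*1000);print(n,S[i],np.median(q[:,2]),r,cv2.boxPoints(r).round(0).tolist())
c=cv2.resize(im[165:265,170:270],(600,600),interpolation=cv2.INTER_CUBIC)
cv2.imwrite('pics/topc.png',c[...,::-1])
s=np.load('side.npz');print('side');
for u,v in [(235,200),(237,210),(268,196),(245,228)]: print((u,v),s['P'][v,u].round(3))
E
```

```text
(160, 200) [ 0.56   0.276 -0.002]
(222, 200) [0.551 0.117 0.063]
(214, 240) [0.46  0.134 0.038]
(214, 244) [0.451 0.134 0.039]
(245, 239) [0.464 0.062 0.037]
(236, 248) [0.444 0.083 0.022]
(288, 275) [ 0.382 -0.041  0.042]
(345, 278) [ 0.381 -0.177  0.009]
(291, 138) [ 0.713 -0.041  0.041]
(337, 250) [ 0.431 -0.142  0.152]
(337, 190) [ 0.59  -0.155  0.025]
(208, 308) [0.303 0.135 0.086]
(215, 232) [0.475 0.13  0.065]
lid [ 185  172   68   65 3049] 0.06329246046222692 ((541.8613891601562, 124.15476989746094), (136.71434020996094, 139.2941131591797), 13.641677856445312) [[459.0, 176.0], [492.0, 40.0], [625.0, 73.0], [592.0, 208.0]]
ledge [ 197  222   62   37 1082] 0.017673870169936712 ((463.00341796875, 104.93559265136719), (60.539363861083984, 139.90965270996094), 14.046770095825195) [[417.0, 165.0], [451.0, 30.0], [509.0, 44.0], [475.0, 180.0]]
side
(235, 200) [0.468 0.136 0.055]
(237, 210) [0.471 0.117 0.036]
(268, 196) [0.549 0.131 0.063]
(245, 228) [0.484 0.054 0.018]
```

```bash
python3 - <<'E'
from h import *
im=np.load('side.npz')['im'];cv2.imwrite('pics/sidec.png',cv2.resize(im[170:250,200:310],(770,560),interpolation=cv2.INTER_CUBIC)[...,::-1])
E
```

```text
(no output)
```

View pics/topc.png

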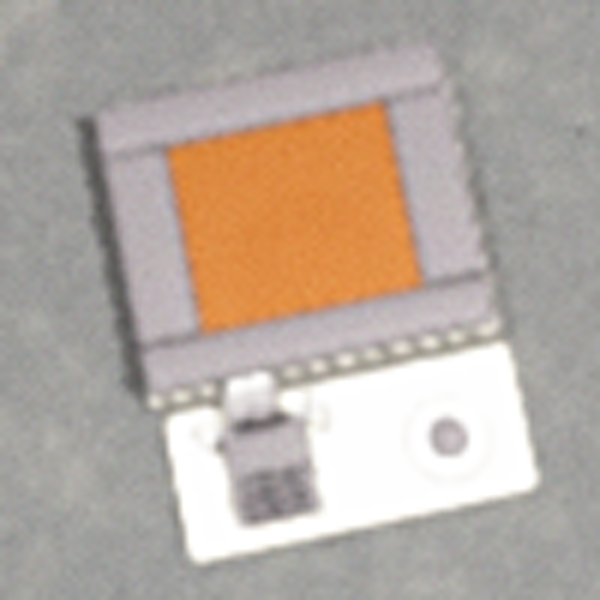

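The crop shows the paddle at about (240–320, 430–520), the hook at (250,400) and the timer at (449,437). This gives a unit yaw of about 13.8° and an origin near (0.536, 0.123). The pressing point is near (0.443, 0.128), and the tab-to-timer distance comes to 70 mm, which matches the text. Next is the move planner.

```bash
cat >> h.py <<'E'
YAW=np.radians(13.8);U=np.array([np.cos(YAW),np.sin(YAW),0]);V=np.array([-U[1],U[0],0]);O=np.array([.536,.123,0])
def plan(ux,uy,uz,tilt):
    """jog numbers to put the fingertip centre at unit coords (mm), tool tilted forward by tilt deg"""
    s=ctrl.sense();A=rot(s['tcp_rot']);t=np.radians(tilt)
    z=np.sin(t)*U-np.cos(t)*np.array([0,0,1.]);y=V;x=np.cross(y,z);B=np.stack([x,y,z],1)
    p=O+(U*ux+V*uy)/1000+np.array([0,0,uz/1000])-ctrl.tips_ahead*z
    print('tcp',p.round(3),'d',(A.T@(p-s['ee_pos'])/.03).round(2),'a',(np.degrees(R.from_matrix(A.T@B).as_rotvec())/6).round(2))
def where():
    s=ctrl.sense();A=rot(s['tcp_rot']);p=s['ee_pos']+A[:,2]*ctrl.tips_ahead-O
    print('t',s['time_s'],'unit tip mm',(np.array([p@U,p@V,p[2]])*1000).round(1),'tilt',np.degrees(np.arccos(-A[2,2])).round(1),'F',s['force'].round(1),'j',s['joint_positions'].round(2))
E
python3 - <<'E'
from h import *
for n in ['top','side']:
    P=np.load(n+'.npz')['P'];m=(abs(P[...,0]-.30)<.06)&(abs(P[...,1]-.15)<.07);print(n,'burner max z',np.percentile(P[m][:,2],[50,90,99,100]).round(3))
print(ctrl.tips_ahead);where();plan(-78,28,120,25)
E
```

```text
top burner max z [0.001 0.018 0.108 0.121]
side burner max z [0.007 0.056 0.115 0.118]
0.025
t 0.15 unit tip mm [-204.1  528.6  230.7] tilt 0.1 F [0.1 0.7 1.4] j [ 1.22  0.35  1.63  0.    1.16 -0.  ]
tcp [0.443 0.129 0.143] d [-12.44 -11.76   3.78] a [-1.23 -4.05 -5.51]
```

jog_arm(
  moves=[
    {"jaw": 1, "dx": -3, "dy": -2.5, "dz": 0.5, "ax": -0.3, "ay": -1, "az": -1.4},
    {"jaw": 1, "dx": -6, "dy": -5, "dz": 1, "ax": -0.6, "ay": -2, "az": -2.7},
    {"jaw": 1, "dx": -12.44, "dy": -11.76, "dz": 1.5, "ax": -1.23, "ay": -4.05, "az": -5.51},
    {"jaw": 1, "dx": -12.44, "dy": -11.76, "dz": 1.5, "ax": -1.23, "ay": -4.05, "az": -5.51},
    {"jaw": 1, "dx": -12.44, "dy": -11.76, "dz": 1.5, "ax": -1.23, "ay": -4.05, "az": -5.51},
    {"jaw": 1, "dx": -12.44, "dy": -11.76, "dz": 1.5, "ax": -1.23, "ay": -4.05, "az": -5.51},
    {"jaw": 1, "dx": -12.44, "dy": -11.76, "dz": 1.5, "ax": -1.23, "ay": -4.05, "az": -5.51},
    {"jaw": 1, "dx": -12.44, "dy": -11.76, "dz": 1.5, "ax": -1.23, "ay": -4.05, "az": -5.51},
    {"jaw": 1, "dx": -12.44, "dy": -11.76, "dz": 1.5, "ax": -1.23, "ay": -4.05, "az": -5.51},
    {"jaw": 1, "dx": -12.44, "dy": -11.76, "dz": 1.5, "ax": -1.23, "ay": -4.05, "az": -5.51},
    {"jaw": 1, "dx": -12.44, "dy": -11.76, "dz": 1.5, "ax": -1.23, "ay": -4.05, "az": -5.51},
    {"jaw": 1, "dx": -12.44, "dy": -11.76, "dz": 1.5, "ax": -1.23, "ay": -4.05, "az": -5.51},
    {"jaw": 1, "dx": -12.44, "dy": -11.76, "dz": 1.5, "ax": -1.23, "ay": -4.05, "az": -5.51},
    {"jaw": 1, "dx": -12.44, "dy": -11.76, "dz": 1.5, "ax": -1.23, "ay": -4.05, "az": -5.51},
    {"jaw": 1, "dx": -12.44, "dy": -11.76, "dz": 1.5, "ax": -1.23, "ay": -4.05, "az": -5.51},
    {"jaw": 1, "dx": -12.44, "dy": -11.76, "dz": 1.5, "ax": -1.23, "ay": -4.05, "az": -5.51},
    {"jaw": 1, "dx": -12.44, "dy": -11.76, "dz": 1.5, "ax": -1.23, "ay": -4.05, "az": -5.51},
    {"jaw": 1, "dx": -12.44, "dy": -11.76, "dz": 1.5, "ax": -1.23, "ay": -4.05, "az": -5.51},
  ],
)

```text
time_s: 1.65
ee_pos: [0.4429, 0.1307, 0.2113]
tcp_rot: [0.215, -0.118, 0.969, 0.027]
force: [-0.4, 0.2, -0.3]
grip_width: 0.0003
gripper_force: 0.0
```

```bash
python3 - <<'E'
from h import *
where();plan(-78,28,75,25)
K=cam('wrist');im,d=optics.get_image('wrist');np.savez('w1.npz',im=im,d=d,P=pts(d,K));cv2.imwrite('pics/w1.png',im[...,::-1])
E
```

```text
t 1.65 unit tip mm [-78.   29.7 188.6] tilt 25.0 F [-0.4  0.2 -0.3] j [ 0.3  -0.02  2.29 -0.06  0.44 -1.47]
tcp [0.443 0.129 0.098] d [ 1.6  -0.06  3.43] a [0.01 0.   0.02]
```

View pics/w1.png

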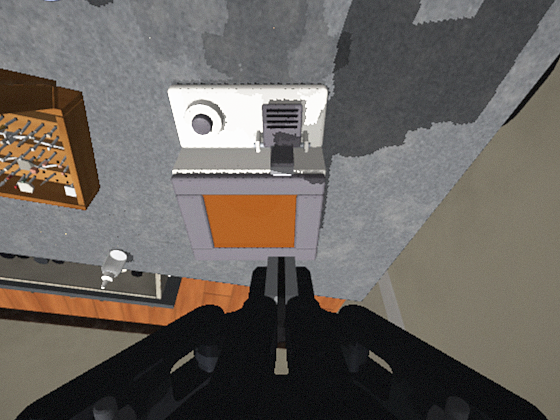

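The wrist view shows the paddle at about (283,118), its front edge at row 101, the hook at (284,155) and the timer at (202,124). I'll check the pressing point from this view.

```bash
python3 - <<'E'
from h import *
P=np.load('w1.npz')['P']
for u,v in [(283,103),(283,112),(267,112),(299,112),(283,128),(284,152),(202,124),(220,230),(180,110),(322,110)]:
    q=P[v,u]-O;print((u,v),(np.array([q@U,q@V,q[2]])*1000).round(1))
E
```

```text
(283, 103) [-92.7  30.9  18.2]
(283, 112) [-93.8  30.8  37.9]
(267, 112) [-93.7  17.5  37.9]
(299, 112) [-94.3  44.1  38.9]
(283, 128) [-79.2  30.9  37.9]
(284, 152) [-61.8  31.9  48.5]
(202, 124) [-82.5 -38.5  37.6]
(220, 230) [ 23.9 -33.5  61.8]
(180, 110) [-85.6 -61.4  17.5]
(322, 110) [-85.4  66.1  16.2]
```

jog_arm(
  moves=[
    {"jaw": 1, "dx": 0.8, "dz": 1.7},
    {"jaw": 1, "dx": 1.6, "dy": -0.05, "dz": 3.4},
    {"jaw": 1, "dx": 1.6, "dy": -0.05, "dz": 3.4},
    {"jaw": 1, "dx": 1.6, "dy": -0.05, "dz": 3.4},
    {"jaw": 1, "dx": 1.6, "dy": -0.05, "dz": 3.4},
  ],
)

```text
invalid input
```

```bash
python3 - <<'E'
from h import *
where();plan(-78,28,46,25);plan(-78,28,36,25)
E
```

```text
t 1.7 unit tip mm [-77.9  29.7 188.7] tilt 25.0 F [-0.8 -0.3 -0. ] j [ 0.3  -0.02  2.29 -0.06  0.44 -1.47]
tcp [0.443 0.129 0.069] d [ 2.02 -0.06  4.31] a [0.01 0.01 0.02]
tcp [0.443 0.129 0.059] d [ 2.16 -0.06  4.61] a [0.01 0.01 0.02]
```

jog_arm(
  moves=[
    {"jaw": 1, "dx": 0.8, "dy": 0, "dz": 1.7, "ax": 0, "ay": 0, "az": 0},
    {"jaw": 1, "dx": 1.6, "dy": 0, "dz": 3.4, "ax": 0, "ay": 0, "az": 0},
    {"jaw": 1, "dx": 1.6, "dy": 0, "dz": 3.4, "ax": 0, "ay": 0, "az": 0},
    {"jaw": 1, "dx": 1.6, "dy": 0, "dz": 3.4, "ax": 0, "ay": 0, "az": 0},
    {"jaw": 1, "dx": 1.6, "dy": 0, "dz": 3.4, "ax": 0, "ay": 0, "az": 0},
  ],
)

```text
time_s: 2.12
ee_pos: [0.4417, 0.1298, 0.0972]
tcp_rot: [0.213, -0.118, 0.97, 0.026]
force: [0.9, 0.7, 0.8]
grip_width: 0.0004
gripper_force: 0.0
```

```bash
python3 - <<'E'
from h import *
where();plan(-78,30,46,25);plan(-78,30,36,25)
E
```

```text
t 2.1167 unit tip mm [-79.4  29.1  74.5] tilt 24.8 F [0.9 0.7 0.8] j [ 0.3   0.24  2.39 -0.29  0.08 -1.23]
tcp [0.443 0.131 0.069] d [0.36 0.03 0.88] a [ 0.01 -0.04  0.02]
tcp [0.443 0.131 0.059] d [0.5  0.03 1.19] a [ 0.01 -0.04  0.02]
```

jog_arm(
  moves=[
    {"jaw": 1, "dx": 0, "dy": 0, "dz": 0, "ax": 0, "ay": 0.8, "az": 0},
    {"jaw": 1, "dx": 0, "dy": 0, "dz": 0, "ax": 0, "ay": 1.6, "az": 0},
    {"jaw": 1, "dx": 0, "dy": 0, "dz": 0, "ax": 0, "ay": 1.6, "az": 0},
    {"jaw": 1, "dx": 0, "dy": 0, "dz": 0, "ax": 0, "ay": 1.6, "az": 0},
  ],
)

```text
time_s: 2.45
ee_pos: [0.4459, 0.1309, 0.1015]
tcp_rot: [0.137, -0.119, 0.983, 0.018]
force: [0.3, 0.0, -0.0]
grip_width: 0.0
gripper_force: 0.0
```

```bash
python3 - <<'E'
from h import *
where();plan(-78,30,45,15);plan(-78,30,35,15);plan(-79,30,33,15)
E
```

```text
t 2.45 unit tip mm [-78.8  29.2  77.4] tilt 15.9 F [ 0.3  0.  -0. ] j [ 0.29  0.25  2.28 -0.04  0.34 -1.49]
tcp [0.447 0.132 0.069] d [0.26 0.03 1.05] a [ 0.02  0.15 -0.  ]
tcp [0.447 0.132 0.059] d [0.35 0.03 1.37] a [ 0.02  0.15 -0.  ]
tcp [0.446 0.132 0.057] d [0.4  0.03 1.42] a [ 0.02  0.15 -0.  ]
```

jog_arm(
  moves=[
    {"jaw": 1, "dx": 0.15, "dy": 0.03, "dz": 0.6, "ax": 0, "ay": 0.1, "az": 0},
    {"jaw": 1, "dx": 0.26, "dy": 0.03, "dz": 1.0, "ax": 0, "ay": 0.1, "az": 0},
    {"jaw": 1, "dx": 0.3, "dy": 0.03, "dz": 1.1, "ax": 0, "ay": 0.1, "az": 0},
    {"jaw": 1, "dx": 0.32, "dy": 0.03, "dz": 1.2, "ax": 0, "ay": 0.1, "az": 0},
    {"jaw": 1, "dx": 0.34, "dy": 0.03, "dz": 1.3, "ax": 0, "ay": 0.1, "az": 0},
    {"jaw": 1, "dx": 0.34, "dy": 0.03, "dz": 1.3, "ax": 0, "ay": 0.1, "az": 0},
  ],
)

```text
time_s: 2.95
ee_pos: [0.4426, 0.1305, 0.0583]
tcp_rot: [0.128, -0.119, 0.984, 0.016]
force: [-5.0, 0.7, 4.7]
grip_width: -0.0001
gripper_force: 2.5
```

```bash
python3 - <<'E'
from h import *
where();plan(-78,30,34,15)
P0=np.load('side.npz')['P'];im,d=optics.get_image('side');P=pts(d,cam('side'))
for u,v in [(268,196),(255,196)]:print(P0[v,u].round(3),P[v,u].round(3))
E
```

```text
t 2.95 unit tip mm [-82.5  29.6  34.1] tilt 14.8 F [-5.   0.7  4.7] j [ 0.29  0.35  2.29 -0.05  0.24 -1.47]
tcp [0.447 0.132 0.058] d [-0.14  0.01  0.04] a [ 0.01 -0.03 -0.  ]
[0.549 0.131 0.063] [0.541 0.077 0.085]
[0.517 0.136 0.062] [0.509 0.066 0.092]
```

jog_arm(
  moves=[
    {"jaw": 1, "dx": 0, "dy": 0, "dz": -0.3, "ax": 0, "ay": 0, "az": 0},
    {"jaw": 1, "dx": 0, "dy": 0, "dz": -0.8, "ax": 0, "ay": 0, "az": 0},
    {"jaw": 1, "dx": 0, "dy": 0, "dz": -1.4, "ax": 0, "ay": 0, "az": 0},
    {"jaw": 1, "dx": 0, "dy": 0, "dz": -1.4, "ax": 0, "ay": 0, "az": 0},
  ],
)

```text
time_s: 3.33
ee_pos: [0.434, 0.1284, 0.1019]
tcp_rot: [0.13, -0.119, 0.984, 0.016]
force: [0.5, 0.9, 0.1]
grip_width: -0.0
gripper_force: 0.0
```

```bash
python3 - <<'E'
from h import *
where();plan(-50,-12,110,15)
im,d=optics.get_image('side');P=pts(d,cam('side'))-O
cv2.imwrite('pics/s2.png',cv2.resize(im[140:250,180:330],(750,550),interpolation=cv2.INTER_CUBIC)[...,::-1])
Q=np.stack([P@U,P@V,P[...,2]],-1)*1000
q=Q[(abs(Q[...,1])<60)&(Q[...,0]>-30)&(Q[...,0]<90)&(Q[...,2]>75)];print(len(q),np.percentile(q,[1,50,99],axis=0).round(0))
E
```

```text
t 3.3333 unit tip mm [-91.2  29.5  77.8] tilt 15.1 F [0.5 0.9 0.1] j [ 0.29  0.24  2.29 -0.04  0.35 -1.49]
tcp [0.484 0.098 0.134] d [-1.61 -1.38 -0.68] a [ 0.01  0.02 -0.  ]
188 [[-12. -58.  76.]
 [ -1.   7. 141.]
 [ 52.  59. 151.]]
```

View pics/s2.png

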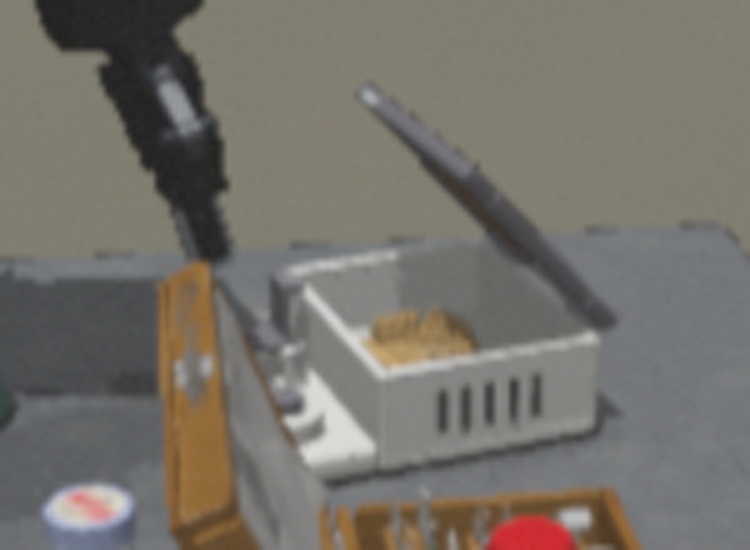

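The side view shows the lid sprung open, with its front edge at about (365,95) in the crop. The tab has been released and the cast is in place. The finger stands in front at (205,250).

```bash
python3 - <<'E'
from h import *
for p in [(-85,-12,112),(-30,-12,112),(0,-12,115),(40,-12,132),(60,-12,138),(78,-12,138)]: plan(*p,15)
E
```

```text
tcp [0.45  0.09  0.136] d [-0.5  -1.38 -1.08] a [ 0.01  0.02 -0.  ]
tcp [0.503 0.103 0.136] d [-2.27 -1.38 -0.6 ] a [ 0.01  0.02 -0.  ]
tcp [0.533 0.11  0.139] d [-3.26 -1.38 -0.44] a [ 0.01  0.02 -0.  ]
tcp [0.571 0.119 0.156] d [-4.7  -1.38 -0.64] a [ 0.01  0.02 -0.  ]
tcp [0.591 0.124 0.162] d [-5.4  -1.38 -0.66] a [ 0.01  0.02 -0.  ]
tcp [0.608 0.128 0.162] d [-5.97 -1.38 -0.5 ] a [ 0.01  0.02 -0.  ]
```

jog_arm(
  moves=[
    {"jaw": 1, "dx": -0.2, "dy": -0.5, "dz": -0.8, "ax": 0, "ay": 0, "az": 0},
    {"jaw": 1, "dx": -0.5, "dy": -1.38, "dz": -1.08, "ax": 0, "ay": 0, "az": 0},
    {"jaw": 1, "dx": -1.1, "dy": -1.38, "dz": -0.9, "ax": 0, "ay": 0, "az": 0},
    {"jaw": 1, "dx": -1.7, "dy": -1.38, "dz": -0.75, "ax": 0, "ay": 0, "az": 0},
    {"jaw": 1, "dx": -2.27, "dy": -1.38, "dz": -0.6, "ax": 0, "ay": 0, "az": 0},
    {"jaw": 1, "dx": -2.6, "dy": -1.38, "dz": -0.55, "ax": 0, "ay": 0, "az": 0},
    {"jaw": 1, "dx": -2.95, "dy": -1.38, "dz": -0.5, "ax": 0, "ay": 0, "az": 0},
    {"jaw": 1, "dx": -3.26, "dy": -1.38, "dz": -0.44, "ax": 0, "ay": 0, "az": 0},
    {"jaw": 1, "dx": -3.7, "dy": -1.38, "dz": -0.5, "ax": 0, "ay": 0, "az": 0},
    {"jaw": 1, "dx": -4.2, "dy": -1.38, "dz": -0.57, "ax": 0, "ay": 0, "az": 0},
    {"jaw": 1, "dx": -4.7, "dy": -1.38, "dz": -0.64, "ax": 0, "ay": 0, "az": 0},
    {"jaw": 1, "dx": -4.7, "dy": -1.38, "dz": -0.64, "ax": 0, "ay": 0, "az": 0},
  ],
)

```text
time_s: 4.38
ee_pos: [0.5733, 0.1199, 0.1549]
tcp_rot: [0.13, -0.119, 0.984, 0.016]
force: [1.6, 0.3, 0.9]
grip_width: 0.0
gripper_force: 0.0
```

```bash
python3 - <<'E'
from h import *
where()
for p in [(60,-12,138),(80,-12,138)]: plan(*p,15)
im,d=optics.get_image('side')
cv2.imwrite('pics/s3.png',cv2.resize(im[120:250,180:330],(690,598),interpolation=cv2.INTER_CUBIC)[...,::-1])
E
```

```text
t 4.3833 unit tip mm [ 42.  -11.9 130.7] tilt 15.1 F [1.6 0.3 0.9] j [ 0.2   0.31  1.99  0.02  0.58 -1.63]
tcp [0.591 0.124 0.162] d [-0.64 -0.   -0.08] a [0.01 0.01 0.  ]
tcp [0.61  0.129 0.162] d [-1.29 -0.    0.1 ] a [0.01 0.01 0.  ]
```

View pics/s3.png

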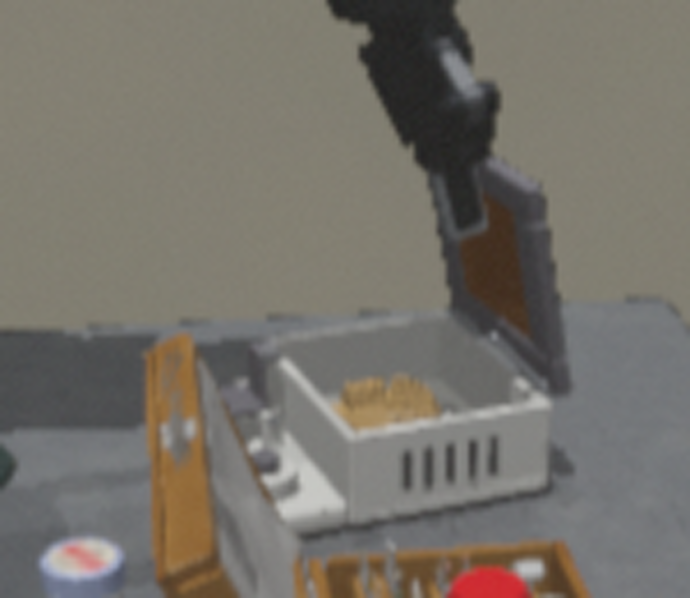

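The lid is close to upright with the finger on its inner face at (470,215). I'll push it past upright.

jog_arm(
  moves=[
    {"jaw": 1, "dx": -0.3, "dy": 0, "dz": -0.05, "ax": 0, "ay": 0, "az": 0},
    {"jaw": 1, "dx": -0.6, "dy": 0, "dz": -0.08, "ax": 0, "ay": 0, "az": 0},
    {"jaw": 1, "dx": -0.9, "dy": 0, "dz": 0, "ax": 0, "ay": 0, "az": 0},
    {"jaw": 1, "dx": -1.3, "dy": 0, "dz": 0.1, "ax": 0, "ay": 0, "az": 0},
    {"jaw": 1, "dx": -1.3, "dy": 0, "dz": 0.1, "ax": 0, "ay": 0, "az": 0},
    {"jaw": 1, "dx": -1.3, "dy": 0, "dz": 0.1, "ax": 0, "ay": 0, "az": 0},
    {"jaw": 1, "dx": -1.3, "dy": 0, "dz": 0.1, "ax": 0, "ay": 0, "az": 0},
  ],
)

```text
time_s: 5.02
ee_pos: [0.6072, 0.1282, 0.1601]
tcp_rot: [0.128, -0.119, 0.985, 0.016]
force: [-0.4, -0.5, 0.5]
grip_width: 0.0001
gripper_force: 0.0
```

jog_arm(
  moves=[
    {"jaw": 1, "dx": 0.5, "dy": 0, "dz": -0.1, "ax": 0, "ay": 0, "az": 0},
    {"jaw": 1, "dx": 1.5, "dy": 0, "dz": -0.7, "ax": 0, "ay": 0, "az": 0},
    {"jaw": 1, "dx": 2.6, "dy": 0, "dz": -1.6, "ax": 0, "ay": 0, "az": 0},
    {"jaw": 1, "dx": 4, "dy": 0, "dz": -3, "ax": 0, "ay": 0, "az": 0},
    {"jaw": 1, "dx": 4, "dy": 0, "dz": -3, "ax": 0, "ay": 0, "az": 0},
    {"jaw": 1, "dx": 4, "dy": 0, "dz": -3, "ax": 0, "ay": 0, "az": 0},
    {"jaw": 1, "dx": 4, "dy": 0, "dz": -3, "ax": 0, "ay": 0, "az": 0},
    {"jaw": 1, "dx": 4, "dy": 0, "dz": -3, "ax": 0, "ay": 0, "az": 0},
  ],
)

```text
time_s: 5.68
ee_pos: [0.4732, 0.0952, 0.217]
tcp_rot: [0.129, -0.119, 0.984, 0.016]
force: [0.3, 0.3, 0.3]
grip_width: -0.0
gripper_force: 0.0
```

```bash
python3 - <<'E'
from h import *
where()
im,d=optics.get_image('side');P=pts(d,cam('side'))-O;Q=np.stack([P@U,P@V,P[...,2]],-1)*1000
q=Q[(abs(Q[...,1])<60)&(Q[...,0]>68)&(Q[...,0]<150)&(Q[...,2]>130)&(Q[...,2]<180)];print(len(q),np.percentile(q,[1,50,99],axis=0).round(0))
cv2.imwrite('pics/s4.png',cv2.resize(im[100:290,170:380],(660,597),interpolation=cv2.INTER_CUBIC)[...,::-1])
E
```

```text
t 5.6833 unit tip mm [-61.2 -12.  192.8] tilt 14.9 F [0.3 0.3 0.3] j [ 0.19  0.06  2.14  0.02  0.69 -1.64]
414 [[ 94. -59. 130.]
 [101.   1. 150.]
 [110.  59. 172.]]
```

View pics/s4.png

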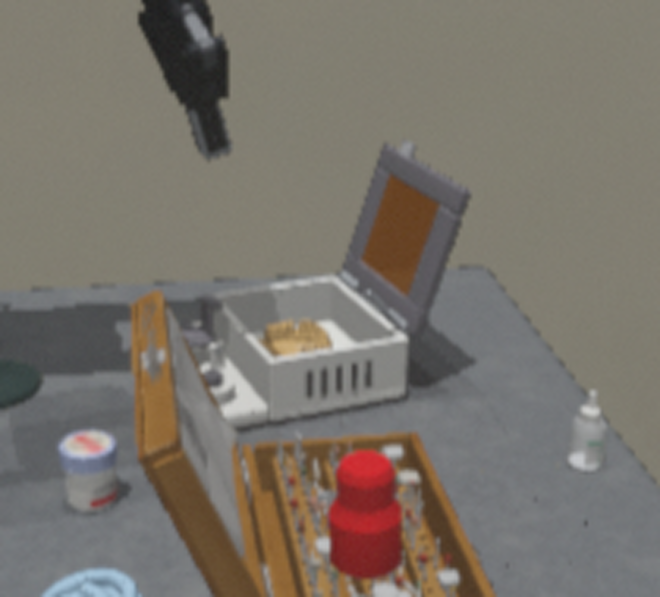

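The lid leans back at about 1.89 rad, which is its stop. The cast and bystanders haven't moved, and the tool is clear. I'll let it settle briefly, then hand in.

jog_arm(
  moves=[
    {"jaw": 1, "dx": 0, "dy": 0, "dz": -0.5, "ax": 0, "ay": 0, "az": 0},
    {"jaw": 1, "dx": 0, "dy": 0, "dz": -1, "ax": 0, "ay": 0, "az": 0},
    {"jaw": 1, "dx": 0, "dy": 0, "dz": -1, "ax": 0, "ay": 0, "az": 0},
    {"jaw": 1, "dx": 0, "dy": 0, "dz": -1, "ax": 0, "ay": 0, "az": 0},
    {"jaw": 1, "dx": 0, "dy": 0, "dz": -1, "ax": 0, "ay": 0, "az": 0},
    {"jaw": 1, "dx": 0, "dy": 0, "dz": -1, "ax": 0, "ay": 0, "az": 0},
  ],
)

```text
time_s: 6.23
ee_pos: [0.4651, 0.0932, 0.2447]
tcp_rot: [0.127, -0.119, 0.985, 0.016]
force: [0.1, 0.3, 0.5]
grip_width: -0.0004
gripper_force: 0.0
```

```bash
python3 -c "
from station import job
print(job.close_job())"
```

```text
the job is handed in; nothing more can be done
None
```

I pressed the release tab, the lid sprang up, and I pushed it back to its stop, where it stays by itself at about 1.89 rad; the arm finished clear of everything and the job is handed in, with no verdict returned.

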